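# Level the coin-photography stand

## Robot

A 6-joint arm with a two-finger parallel gripper is mounted at the origin on the work surface. World frame = base frame: x ahead of the robot, y to its left, z up, the work surface at z = 0. Lengths are in m, angles in degrees, forces in N, time in s.
With the tool pointing down it reaches from about 0.4 to 0.825 m from the base axis. Payload 7 kg.
Tool frame: the origin (TCP) lies between the finger pads; the fingertips stand 14 mm ahead of it and the grasp point (between the pads) lies 5 mm behind it; z points along the fingers, y is the line along which they close (so a half turn about z gives the same grasp; the last joint's range is limited). The gripper opens to 88 mm and grips with 3 to 60 N. Pads are 19 mm wide; open, the fingers measure 130 mm over their backs; the gripper's body (78 mm by 193 mm) begins 47 mm behind the grasp point.
Start: joints at [-49.441, 20.546, 0.682, 0, -70.136, -16.507], TCP at [0.275, -0.616, 0.241] pointing down, gripper open.
Joint ranges: [-176.03, 176.03], [-82.01, 121.73], [-58.28, 71.71], [-173.87, 95.51], [-174.79, -0.11], [-173.66, 173.66]. Speed limits (degrees/s): [136.94, 136.94, 172.46, 180, 180, 180].

## Interface

Orientations are given as [roll, pitch, yaw] about the fixed x, y, z axes, in that order (R = Rz(yaw) Ry(pitch) Rx(roll)).
In Python, from plant import status, cams, job gives the robot as it stands. The module is installed in compiled form; this text tells all that it offers.
- The arm moves only by the tool step_arm, never from a script. Its arguments are lists of equal length, an entry for each row: "xyz": the shift along the tool's x, y, z each as a share of 20 cm, from -1 to 1, a list of three; "yaw": the turn about the tool's z as a share of 360 degrees, from -1 to 1; "claw": the closure, from -1 (fully open) to 1 (shut). A call has 1 to 20 rows; each row is the pose to reach, as a shift and turn from the pose commanded when the call began, along the tool's axes at that moment, turning the shorter way round; what a row does not reach only later rows make up. A row lasts 1/12 s, in which the tool goes at most 41.7 mm and 7.16 degrees, less where a joint would pass 70% of its speed; a pose out of reach is approached as far as the arm can. A call with a number of a shift or a turn outside -1 to 1 is refused whole. A call with a gripper value outside its range is refused whole. The fingers move at their own pace and stop on an object; "grip_force" is the grip in N (left out, the last holds). Time passes only in rows, so rows that repeat a pose let the fingers close. It gives the time, the measured TCP pose, the force, the opening and the grip force at its end, in the units of the state.
- status.get_state(): the state, without advancing time (a new reading comes with each control period).
- cams.capture(name): name is "side" or "top" or "wrist"; returns (picture, depth): 384x512x3 uint8, blue, green, red; 384x512 float32, m along the optical axis (not along the pixel's ray), 0 where there is no reading.
- cams.calibration(name): a dict with "mtx" (3x3 intrinsics, pixels), "camera_from_world" (4x4, takes a point from world to camera coordinates); the wrist camera has in their place "T_tool_cam" (4x4, takes a point from camera to tool coordinates, whose origin is the TCP and whose axes are the flange's). Camera axes: x right, y down, z forward; pixel columns grow to the right and rows downward; lengths in m; the calibration is good to about 2 mm. A picture is of the moment at which its call begins: read the wrist's pose just before it. calibration takes no time and is no camera call.
- job.close_job(): hands the job in; it is judged then, once.
The state is a dict: "time_s": time; "joints": joint angles; "qd": joint speeds; "joint_torque": joint torques, N m; "tcp_pos": TCP position; "eef_rot": TCP orientation; "contact_force": force on the tool from outside, world axes, zero at the start; "moment": the same for the moment, N m; "gripper_width": finger opening in m; "gripper_force": force on a finger pad.
Only numpy, scipy, OpenCV 4.12 (cv2) and the standard library are available. Lean on these libraries where they do the work, as an engineer would, in place of code of your own. Each camera call takes 0.05 s, during which the arm holds its last target. There are 200 camera calls.

## Task

The little hinged shelf for photographing coins is out of level. Turn its transit lock handle counter-clockwise to the free stop, then press the black sprung knob about half-way down so that the foot beneath the shelf stands on its steel pad, and turn the knob until, with the knob still pressed, the bubble rests centred between the two lines of the spirit level. Finish still holding the knob pressed like that, and do not shift the coins, loupe, dish or box lying around the stand.

Things in the scene. Friction and masses are not known exactly. Their poses are not given: they have to be found in the camera images.
- stand: Fixed aluminium base plate, 130 x 410 x 12 mm; origin on the table, y along its length (plate y = -170 to +240 mm). At x = 0 stand the shelf's hinge (y = -150), the spirit level (y = -65), knob and foot (y = +100) and lock handle (y = +205). The grey shelf is 98 mm wide, y = -150 to +150; its top is 48 mm above the table when level; a spring lifts its knob end 9 mm more until it is pressed.
- lock_grip (a point): Centre of the grip wing of the steel transit lock handle, on its upright axis, 72 mm above the table. Wing 56 mm long along the point's y axis, 12 thick, 32 tall (16 up and down from here), on a 32 mm round hub. While locked, a flat tongue low down reaches 70 mm from the axis along -y, under the shelf's end, and stops the shelf from being pressed down.
- lock (a joint): Angle of the lock handle, rad. 0 to 0.1 = locked at the start; grows counter-clockwise seen from above to 1.4 (about 80 degrees) at the free stop. Stays where it is left; turning it takes about 0.12 N m.
- knob_grip (a point): Centre of the grip bar of the black knob, on its upright axis (z up). Bar 40 mm long along the point's x axis, 12 thick, 32 tall (16 up and down from here), on a disc 40 mm across and 8 mm thick. About 90 mm above the table when the shelf is level and the knob released, 9 mm higher before pressing; it goes down with shelf and knob.
- knob (a joint): Turn of the knob, rad, growing counter-clockwise from above (-0.6 to 2.4; starts within 0.2 of 0). Counter-clockwise draws the foot up into the shelf, 4 mm per rad, so that the knob's end of the pressed shelf sits lower. The foot starts too long: 0.5 to 1.5 rad counter-clockwise is needed, differing each time. Stays where it is turned; takes about 0.1 N m.
- press (a joint): How far the knob is pressed down on its stem, m: 0 released, 0.012 fully down; 2 N starts it, then 0.7 N per mm. The shelf comes down with about 3 N (3 to 9 mm of travel) until the foot meets the pad; more push loads the foot: from 4 mm pressed, it stands firmly. As the foot is drawn up, the hand must follow the shelf down.
- bubble (a joint): Place of the bubble along the level, m: 0 centred, positive towards the knob's end (that end is high), negative towards the hinge; range -0.06 to 0.06. With the foot on the pad it moves about 22 mm per rad of knob. Before the shelf is pressed it lies 50 mm off, towards the knob.
- bubble_center (a point): Centre of the white bubble, 16 mm long and 12 mm wide, in the upward window of the spirit level, an aluminium bar 150 mm long on the shelf, its top about 70 mm above the table. Two black lines cross the window 13 mm either side of its middle.
- foot: Round steel levelling foot, 16 mm across, under the shelf straight below the knob. Origin at the middle of its lower end.
- pad: Fixed steel pad, 40 x 40 mm, on the base plate under the foot. Origin at the middle of its upper face, 21 to 23 mm above the table.
- denarius: Silver coin, 19 mm across, 4 mm thick, lying on the table beside the stand; leave alone. Origin under its centre.
- medal: Pewter medal, 50 mm across, 5 mm thick, on the table beside the stand; leave alone. Origin under its centre.
- loupe: Tortoiseshell loupe, round lens frame 48 mm across and 12 mm high with a 70 mm handle, on the table beside the stand; leave alone. Origin under its lens.
- dish: White ceramic dish, 110 mm across, 22 mm high, beyond the stand; leave alone. Origin under its centre.
- token0: Bronze token, 22 mm across, in the dish; leave alone. Origin under its centre.
- token1: Second bronze token, like the first, in the dish; leave alone.
- specimen_box: Divided wooden specimen box with a small gate latch, 110 x 170 x 40 mm, beyond the stand; leave alone. Origin under its centre.

How it is judged (in metres and radians):
On the way, in this order (a step that is already met when the one before it is completed fails the run):
1. the transit lock is turned to its free stop (value of joint lock above 1.2 rad), for 0.2 s.
2. the knob is pressed and the foot stands on the pad (value of joint lock above 1.2 rad and contact force between foot and pad between 1 and 20 N and value of joint press above 0.002 m and contact force between the fingers and knob above 0.5 N), for 0.2 s.
At the end, for the whole second after the job is handed in: The lock is at the free stop (joint over 1.2 rad); the fingers are on the knob and keep it pressed at least 2 mm; the foot bears on the pad with 1 to 20 N; the bubble is within 4.5 mm of the middle, so clear of both lines (all of step 2 and value of joint bubble between -0.0045 and 0.0045 m); the arm keeps its last pose, push and grip.
It fails at once if a coin, the medal, the loupe, the dish, a token or the specimen box is shifted by more than 25 mm (distance of any of denarius, medal, loupe, dish, token0, token1, specimen_box from where it was at the start of the episode above 0.025 m).
It also fails if it takes over 58 s, if anything falls off the work surface, if the arm or the gripper's body presses on something with over 40 N, if the wrist force passes 120 N, or if a joint passes its speed limit or range.

## Working session

There is one attempt and no reset: what is moved stays moved. The work goes in short steps, Python scripts to look and compute and a tool call to move; the robot and the scene stay as the last step left them, time stands still between calls to the robot, and variables do not carry over. Pictures are saved under pics/ and viewed, at most 10 in all, crops included, and the job is handed in when it is done.

Besides the shell and the picture viewer there is one more tool, called after ">>>" in YAML: its name, and indented under it one key for each argument. step_arm: Moves the arm, as the interface text tells. Shift numbers are shares of 20 cm and turn numbers shares of 360 degrees, none past 1 either way. Its arguments: {"type":"object","properties":{"xyz":{"type":"array"},"yaw":{"type":"array"},"claw":{"type":"array"},"grip_force":{"type":"number"}},"required":["xyz","yaw","claw"]}

```bash
mkdir -p pics
cat > h.py <<'E'
import numpy as np, cv2
from scipy.spatial.transform import Rotation as R
from plant import status, cams, job
np.set_printoptions(precision=4, suppress=True)
def cap(n, fn=None):
    s=status.get_state(); im,d=cams.capture(n); c=cams.calibration(n)
    if 'camera_from_world' in c: T=np.linalg.inv(np.array(c['camera_from_world']))
    else:
        T=np.eye(4); T[:3,:3]=R.from_euler('xyz',s['eef_rot'],degrees=True).as_matrix(); T[:3,3]=s['tcp_pos']
        T=T@np.array(c['T_tool_cam'])
    np.savez(f'{fn or n}.npz',im=im,d=d,T=T,K=np.array(c['mtx']))
    if fn: cv2.imwrite(f'pics/{fn}.png',im)
    return im,d,T,np.array(c['mtx'])
def load(fn):
    z=np.load(fn+'.npz'); return z['im'],z['d'],z['T'],z['K']
def cloud(d,T,K):
    v,u=np.mgrid[:d.shape[0],:d.shape[1]]
    p=np.stack([(u-K[0,2])/K[0,0]*d,(v-K[1,2])/K[1,1]*d,d],-1)
    return p@T[:3,:3].T+T[:3,3]
def proj(p,T,K):
    q=(np.asarray(p)-T[:3,3])@T[:3,:3]; q=q@K.T; return q[...,:2]/q[...,2:]
E
python3 - <<'E'
from h import *
print(status.get_state())
a=cap('top','top1')[0]; b=cap('side','side1')[0]
for n in('top1','side1'):
    im,d,T,K=load(n); print(n,T[:3,3],T[:3,2],K[0,0])
E
```

```text
{'time_s': 0.0, 'joints': array([-49.4412,  20.5887,   0.6334,  -0.019 , -70.1346, -16.5065]), 'qd': array([-0.0184, -0.0692, -0.0449,  0.0296,  0.027 ,  0.0636]), 'joint_torque': array([  0.0003, -58.2723,  29.3042,   6.9968,   0.0067,  -0.0002]), 'tcp_pos': array([ 0.2749, -0.616 ,  0.2397]), 'eef_rot': array([ 179.9087,   -0.0084, -155.9543]), 'contact_force': array([-0.7602,  0.6982,  0.0868]), 'moment': array([-0.0241, -0.0121, -0.0025]), 'gripper_force': 0.0, 'gripper_width': 0.08783677296296992}
top1 [ 0.4707 -0.0136  1.0091] [ 0.125   0.0115 -0.9921] 468.43855443955334
side1 [0.4471 0.5177 0.6957] [ 0.1426 -0.6392 -0.7557] 356.899746811409
```

View pics/top1.png

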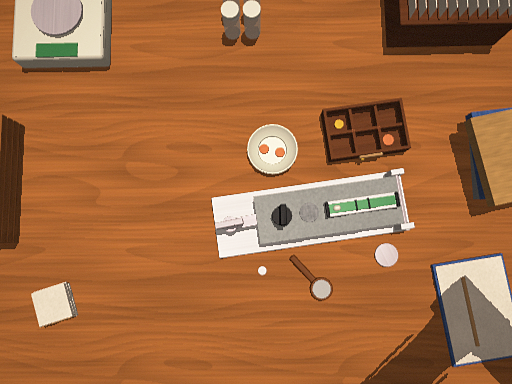

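View pics/side1.png

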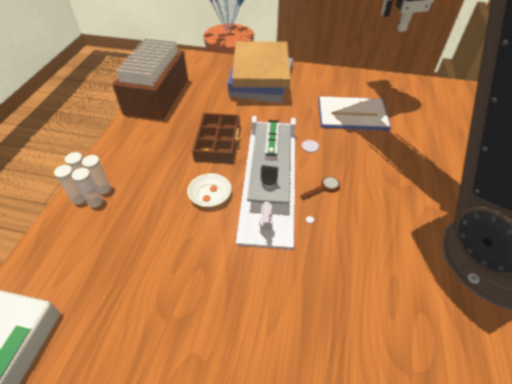

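The top view shows the lock wing at (235,223), the knob bar at (282,216) and the level from (328,210) to (397,202), with the bubble at its knob end (337,208). The side view shows the knob at (269,174) and the lock at (266,213).

Run:
```python
from h import *
im,d,T,K=load('top1'); P=cloud(d,T,K)
for u,v in [(235,223),(282,216),(337,208),(397,202),(215,200),(222,255),(262,271),(386,254),(320,289),(272,148)]: print((u,v),P[v,u])
def fit(c,r,zlo,zhi):
    m=(np.hypot(P[...,0]-c[0],P[...,1]-c[1])<r)&(P[...,2]>zlo)&(P[...,2]<zhi)
    q=P[m]; (cx,cy),wh,a=cv2.minAreaRect((q[:,:2]*1000).astype(np.float32))
    w,V=np.linalg.eigh(np.cov(q[:,:2].T)); print(len(q),q.mean(0),'rect',cx,cy,wh,a,'dir',np.degrees(np.arctan2(V[1,1],V[0,1])),np.sqrt(w))
fit(P[223,235],.045,.078,.1)
fit(P[216,282],.035,.1,.13)
# plate
m=(P[...,2]>.006)&(P[...,2]<.1)&(im.min(-1)>225)
s=P[216,282]; print('shelf')
for n in ['side1']:
    im,d,T,K=load(n);P=cloud(d,T,K)
    for u,v in [(269,174),(266,213),(269,167)]: print((u,v),P[v,u])
    fit(P[213,266],.06,.078,.1); fit(P[167,269],.05,.1,.13)
```

```text
(235, 223) [ 0.4707 -0.0136  1.0091]
(282, 216) [ 0.5321 -0.053   0.1158]
(337, 208) [ 0.5495 -0.1652  0.0721]
(397, 202) [ 0.5604 -0.2874  0.0655]
(215, 200) [0.5761 0.0856 0.0081]
(222, 255) [0.4587 0.0708 0.0105]
(262, 271) [ 0.4239 -0.0132  0.0024]
(386, 254) [ 0.456  -0.2765  0.0035]
(320, 289) [ 0.3857 -0.1336  0.0116]
(272, 148) [ 0.6891 -0.0392  0.0028]
0 [nan nan nan] rect 0.0 0.0 (0.0, 0.0) 0.0 dir nan [nan nan]
137 [ 0.5356 -0.0545  0.114 ] rect 536.1573486328125 -54.65896224975586 (38.680908203125, 12.253605842590332) 1.2955431938171387 dir -178.96116740000565 [0.0036 0.0116]
shelf
(269, 174) [ 0.535  -0.0487  0.1006]
(266, 213) [0.5215 0.0549 0.0884]
(269, 167) [ 0.5368 -0.056   0.116 ]
129 [0.522  0.0557 0.0878] rect 523.0662841796875 51.86436462402344 (10.900944709777832, 56.01210021972656) 11.115815162658691 dir 99.5801246962246 [0.0035 0.0171]
147 [ 0.5364 -0.0518  0.1112] rect 537.06298828125 -54.03889846801758 (13.256885528564453, 40.42396545410156) 89.99695587158203 dir -179.89105445898713 [0.0035 0.0117]
  avg = a.mean(axis, **keepdims_kw)
  ret = um.true_divide(
<stdin>:7: RuntimeWarning: Degrees of freedom <= 0 for slice
  c *= np.true_divide(1, fact)
  c *= np.true_divide(1, fact)
<stdin>:7: RuntimeWarning: Mean of empty slice.
```

>>> step_arm:
  xyz:
    - [-0.83,0.85,0.1]
    - [-0.83,0.85,0.1]
    - [-0.83,0.85,0.1]
    - [-0.83,0.85,0.1]
    - [-0.83,0.85,0.1]
    - [-0.83,0.85,0.1]
  yaw: [0,0,0,0,0,0]
  claw: [-1,-1,-1,-1,-1,-1]
  grip_force: 40

```text
time_s: 0.6
tcp_pos: [0.3575, -0.3907, 0.22]
eef_rot: [180.0, 0.0, -155.9]
contact_force: [0.7, 0.5, 0.7]
gripper_width: 0.0873
gripper_force: 0.0
```

>>> step_arm:
  xyz:
    - [-0.83,0.85,0.1]
    - [-0.83,0.85,0.1]
    - [-0.83,0.85,0.1]
    - [-0.83,0.85,0.1]
    - [-0.83,0.85,0.1]
    - [-0.83,0.85,0.1]
  yaw: [0,0,0,0,0,0]
  claw: [-1,-1,-1,-1,-1,-1]

```text
time_s: 1.1
tcp_pos: [0.44, -0.1679, 0.2004]
eef_rot: [180.0, 0.0, -155.9]
contact_force: [0.3, -0.5, -0.3]
gripper_width: 0.0874
gripper_force: 0.0
```

>>> step_arm:
  xyz:
    - [-0.83,0.85,0]
    - [-0.83,0.85,0]
    - [-0.83,0.85,0]
    - [-0.83,0.85,0]
    - [-0.83,0.85,0]
    - [-0.83,0.85,0]
    - [-0.83,0.85,0]
    - [-0.83,0.85,0]
    - [-0.83,0.85,0]
    - [-0.83,0.85,0]
    - [-0.83,0.85,0]
    - [-0.83,0.85,0]
    - [-0.83,0.85,0]
    - [-0.83,0.85,0]
  yaw: [-0.211,-0.211,-0.211,-0.211,-0.211,-0.211,-0.211,-0.211,-0.211,-0.211,-0.211,-0.211,-0.211,-0.211]
  claw: [-1,-1,-1,-1,-1,-1,-1,-1,-1,-1,-1,-1,-1,-1]

```text
time_s: 2.27
tcp_pos: [0.5218, 0.0522, 0.2004]
eef_rot: [180.0, -0.0, -80.2]
contact_force: [0.7, 0.2, -0.4]
gripper_width: 0.0873
gripper_force: 0.0
```

```bash
cat >> h.py <<'E'
def fitz(P,c,r,zlo,zhi):
    m=(np.hypot(P[...,0]-c[0],P[...,1]-c[1])<r)&(P[...,2]>zlo)&(P[...,2]<zhi)
    q=P[m]; r_=cv2.minAreaRect((q[:,:2]*1000).astype(np.float32))
    w,V=np.linalg.eigh(np.cov(q[:,:2].T)); print(len(q),q.mean(0),'rect',np.array(r_[0]),np.array(r_[1]),r_[2],'dir',np.degrees(np.arctan2(V[1,1],V[0,1])))
E
python3 - <<'E'
from h import *
im,d,T,K=cap('wrist','w1'); print(T)
P=cloud(d,T,K)
fitz(P,(.523,.052),.045,.078,.095)
fitz(P,(.5365,-.0545),.035,.1,.125)
E
```

```text
[[-0.9853 -0.1651 -0.043   0.5338]
 [-0.1707  0.9535  0.2484 -0.015 ]
 [ 0.      0.2521 -0.9677  0.3446]
 [ 0.      0.      0.      1.    ]]
807 [0.5221 0.0482 0.0876] rect [522.0003  49.9854] [11.8116 56.1215] 10.19239330291748 dir 100.520505235311
1137 [ 0.536  -0.0552  0.1139] rect [536.0341 -56.1122] [39.9663 12.7724] 0.9975477457046509 dir -179.2134179441245
```

View pics/w1.png

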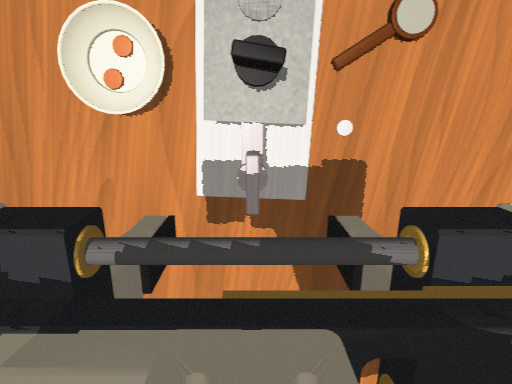

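The view shows the lock wing centred near (252,180) and the knob bar at (258,55). Going down on the wing and closing.

>>> step_arm:
  xyz:
    - [0.008,0,0.2]
    - [0.008,0,0.4]
    - [0.008,0,0.55]
    - [0.008,0,0.62]
    - [0.008,0,0.62]
    - [0.008,0,0.62]
    - [0.008,0,0.62]
    - [0.008,0,0.62]
    - [0.008,0,0.62]
    - [0.008,0,0.62]
    - [0.008,0,0.62]
    - [0.008,0,0.62]
    - [0.008,0,0.62]
    - [0.008,0,0.62]
  yaw: [0,0,0,0,0,0,0,0,0,0,0,0,0,0]
  claw: [-1,-1,-1,-1,-1,1,1,1,1,1,1,1,1,1]
  grip_force: 30

```text
time_s: 3.48
tcp_pos: [0.5223, 0.0508, 0.0767]
eef_rot: [-180.0, 0.0, -80.0]
contact_force: [0.5, 0.0, -0.7]
gripper_width: 0.0333
gripper_force: 0.0
```

>>> step_arm:
  xyz:
    - [0,0,0]
    - [0,0,0]
    - [0,0,0]
    - [0,0,0]
    - [0,0,0]
    - [0,0,0]
  yaw: [0,0,0,0,0,0]
  claw: [1,1,1,1,1,1]

```text
time_s: 3.98
tcp_pos: [0.5213, 0.0504, 0.0764]
eef_rot: [179.9, -0.0, -80.0]
contact_force: [-5.7, 0.1, 4.9]
gripper_width: 0.0118
gripper_force: 30.0
```

>>> step_arm:
  xyz:
    - [0,0,0]
    - [0,0,0]
    - [0,0,0]
    - [0,0,0]
    - [0,0,0]
    - [0,0,0]
    - [0,0,0]
    - [0,0,0]
    - [0,0,0]
    - [0,0,0]
    - [0,0,0]
    - [0,0,0]
    - [0,0,0]
    - [0,0,0]
    - [0,0,0]
    - [0,0,0]
    - [0,0,0]
    - [0,0,0]
    - [0,0,0]
    - [0,0,0]
  yaw: [-0.011,-0.022,-0.033,-0.044,-0.055,-0.066,-0.077,-0.088,-0.099,-0.11,-0.121,-0.132,-0.143,-0.154,-0.165,-0.176,-0.187,-0.198,-0.207,-0.207]
  claw: [1,1,1,1,1,1,1,1,1,1,1,1,1,1,1,1,1,1,1,1]

```text
time_s: 5.65
tcp_pos: [0.5214, 0.0505, 0.0764]
eef_rot: [180.0, 0.1, -5.3]
contact_force: [-4.6, 1.0, 4.4]
gripper_width: 0.0118
gripper_force: 30.0
```

>>> step_arm:
  xyz:
    - [0,0,0]
    - [0,0,0]
    - [0,0,0]
    - [0,0,0]
    - [0,0,0]
    - [0,0,-0.15]
    - [0,0,-0.3]
    - [0,0,-0.5]
    - [0,0,-0.62]
    - [0,0,-0.62]
  yaw: [-0.006,-0.006,-0.006,-0.006,-0.006,-0.006,-0.006,-0.006,-0.006,-0.006]
  claw: [1,1,0.3,0.3,0.3,0.3,0.3,0.3,-1,-1]

```text
time_s: 6.48
tcp_pos: [0.5256, 0.0516, 0.2067]
eef_rot: [-179.8, -0.5, -3.3]
contact_force: [0.1, 0.4, 0.1]
gripper_width: 0.039
gripper_force: 0.0
```

Run:
```python
from h import *
im,d,T,K=cap('top','top2');P=cloud(d,T,K)
im2,d2,T2,K2=cap('wrist','w2');P2=cloud(d2,T2,K2)
for p in (P,P2): fitz(p,(.522,.0505),.045,.075,.097); fitz(p,(.536,-.055),.035,.1,.125)
print(status.get_state()['time_s'])
```

```text
0 [nan nan nan] rect [0. 0.] [0. 0.] 0.0 dir nan
94 [ 0.5351 -0.0565  0.1142] rect [536.1331 -56.9468] [ 7.8862 38.541 ] 88.74755859375 dir -179.3711526277642
774 [0.5232 0.0502 0.0876] rect [521.9785  50.264 ] [11.3802 55.5569] 86.69718170166016 dir 176.68151483232415
1033 [ 0.537  -0.0536  0.1125] rect [535.929  -55.5619] [39.8347 13.1398] 0.43497857451438904 dir -179.49437067725185
6.5833
  avg = a.mean(axis, **keepdims_kw)
  ret = um.true_divide(
h.py:25: RuntimeWarning: Degrees of freedom <= 0 for slice
  w,V=np.linalg.eigh(np.cov(q[:,:2].T)); print(len(q),q.mean(0),'rect',np.array(r_[0]),np.array(r_[1]),r_[2],'dir',np.degrees(np.arctan2(V[1,1],V[0,1])))
  c *= np.true_divide(1, fact)
  c *= np.true_divide(1, fact)
h.py:25: RuntimeWarning: Mean of empty slice.
  w,V=np.linalg.eigh(np.cov(q[:,:2].T)); print(len(q),q.mean(0),'rect',np.array(r_[0]),np.array(r_[1]),r_[2],'dir',np.degrees(np.arctan2(V[1,1],V[0,1])))
```

>>> step_arm:
  xyz:
    - [0.103,0.525,0]
    - [0.103,0.525,0]
    - [0.103,0.525,0]
    - [0.103,0.525,0]
    - [0.103,0.525,0]
    - [0.103,0.525,0]
    - [0.103,0.525,0]
    - [0.103,0.525,0]
    - [0.103,0.525,0]
    - [0.103,0.525,0]
    - [0.103,0.525,0]
    - [0.103,0.525,0]
    - [0.103,0.525,0]
    - [0.103,0.525,0]
  yaw: [0.25,0.25,0.25,0.25,0.25,0.25,0.25,0.25,0.25,0.25,0.25,0.25,0.25,0.25]
  claw: [-1,-1,-1,-1,-1,-1,-1,-1,-1,-1,-1,-1,-1,-1]

```text
time_s: 7.75
tcp_pos: [0.5361, -0.0554, 0.1991]
eef_rot: [179.9, -0.0, -93.5]
contact_force: [0.4, 0.1, -0.2]
gripper_width: 0.0879
gripper_force: 0.0
```

>>> step_arm:
  xyz:
    - [0,0,0]
    - [0,0,0]
    - [0,0,0]
    - [0,0,0]
    - [0,0,0]
    - [0,0,0]
    - [0,0,0]
    - [0,0,0]
    - [0,0,0]
    - [0,0,0]
    - [0,0,0]
    - [0,0,0]
    - [0,0,0]
    - [0,0,0]
  yaw: [0.239,0.239,0.239,0.239,0.239,0.239,0.239,0.239,0.239,0.239,0.239,0.239,0.239,0.239]
  claw: [-1,-1,-1,-1,-1,-1,-1,-1,-1,-1,-1,-1,-1,-1]

```text
time_s: 8.92
tcp_pos: [0.5365, -0.0553, 0.1998]
eef_rot: [-180.0, -0.1, -179.0]
contact_force: [-0.0, 0.1, 0.6]
gripper_width: 0.0882
gripper_force: 0.0
```

>>> step_arm:
  xyz:
    - [0,0,0.18]
    - [0,0,0.35]
    - [0,0,0.46]
    - [0,0,0.505]
    - [0,0,0.505]
    - [0,0,0.505]
    - [0,0,0.505]
    - [0,0,0.505]
    - [0,0,0.505]
    - [0,0,0.505]
    - [0,0,0.505]
    - [0,0,0.505]
    - [0,0,0.505]
    - [0,0,0.505]
    - [0,0,0.505]
    - [0,0,0.505]
    - [0,0,0.505]
    - [0,0,0.505]
  yaw: [0,0,0,0,0,0,0,0,0,0,0,0,0,0,0,0,0,0]
  claw: [-1,-1,-1,-1,1,1,1,1,1,1,1,1,1,1,1,1,1,1]
  grip_force: 40

```text
time_s: 10.42
tcp_pos: [0.5367, -0.0548, 0.0993]
eef_rot: [180.0, 0.0, -179.4]
contact_force: [-0.3, 4.0, -1.5]
gripper_width: 0.012
gripper_force: 39.8
```

>>> step_arm:
  xyz:
    - [0,0,0.01]
    - [0,0,0.02]
    - [0,0,0.03]
    - [0,0,0.03]
  yaw: [0,0,0,0]
  claw: [1,1,1,1]

```text
time_s: 10.75
tcp_pos: [0.5368, -0.0543, 0.0933]
eef_rot: [179.9, 0.0, -179.3]
contact_force: [-1.9, 9.8, 3.7]
gripper_width: 0.0116
gripper_force: 39.9
```

>>> step_arm:
  xyz:
    - [0,0,0.005]
    - [0,0,0.01]
    - [0,0,0.01]
    - [0,0,0.01]
  yaw: [0,0,0,0]
  claw: [1,1,1,1]

```text
time_s: 11.08
tcp_pos: [0.5368, -0.0543, 0.0917]
eef_rot: [179.9, 0.0, -179.3]
contact_force: [-2.1, 7.9, 4.1]
gripper_width: 0.0122
gripper_force: 39.9
```

>>> step_arm:
  xyz:
    - [0,0,0.005]
    - [0,0,0.01]
    - [0,0,0.01]
    - [0,0,0.01]
  yaw: [0,0,0,0]
  claw: [1,1,1,1]

```text
time_s: 11.42
tcp_pos: [0.5368, -0.0543, 0.0898]
eef_rot: [179.9, 0.0, -179.3]
contact_force: [-3.6, 9.2, 5.2]
gripper_width: 0.012
gripper_force: 39.9
```

>>> step_arm:
  xyz:
    - [0,0,0.005]
    - [0,0,0.01]
    - [0,0,0.01]
    - [0,0,0.01]
  yaw: [0,0,0,0]
  claw: [1,1,1,1]

```text
time_s: 11.75
tcp_pos: [0.5368, -0.0543, 0.088]
eef_rot: [179.9, 0.0, -179.3]
contact_force: [-3.9, 9.1, 6.3]
gripper_width: 0.012
gripper_force: 39.9
```

Run:
```python
from h import *
c=[]
for n in('top','side','wrist'):
    im,d,T,K=cap(n,n+'_p')
    u,v=proj([.5575,-.22,.07],T,K); print(n,u,v)
    if n!='wrist':
        u,v=int(u),int(v); k=im[max(v-45,0):v+45,max(u-60,0):u+60]; k=cv2.resize(k,(390,292),interpolation=cv2.INTER_NEAREST)
    else: k=cv2.resize(im,(390,292))
    c.append(k)
c.append(np.zeros_like(c[0]))
cv2.imwrite('pics/m1.png',np.vstack([np.hstack(c[:2]),np.hstack(c[2:])]))
s=status.get_state(); print(s['contact_force'],s['moment'])
```

```text
top 364.03432413691075 203.73196067356847
side 272.25603400777226 135.7065694895788
wrist -19.65986117329913 255.85003684901372
[-4.2272  9.0684  6.1502] [3.7105 1.4152 0.035 ]
```

View pics/m1.png

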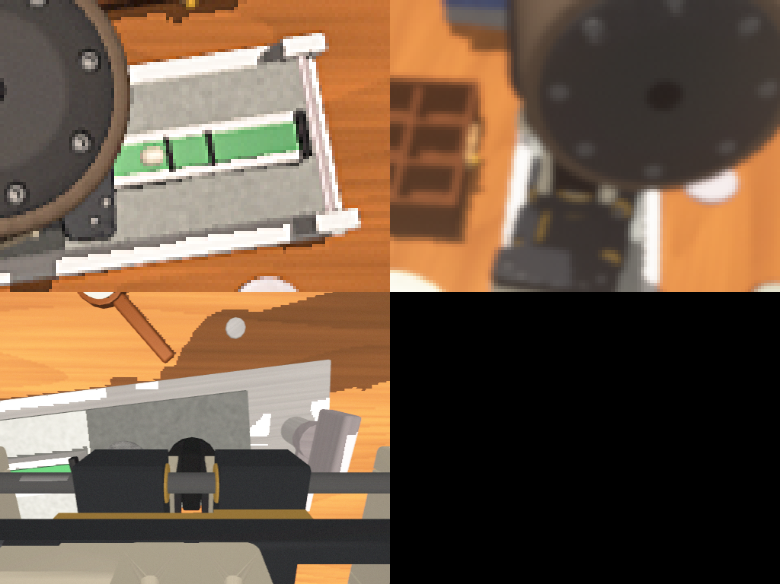

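The top crop shows the bubble at crop (152,155), left of the lines at (170,155) and (210,150), so about 25 mm off towards the knob. The shelf has come down and the foot is loaded. Turning 1.0 rad counter-clockwise while following 4 mm down.

>>> step_arm:
  xyz:
    - [0,0,0.001]
    - [0,0,0.002]
    - [0,0,0.003]
    - [0,0,0.005]
    - [0,0,0.006]
    - [0,0,0.008]
    - [0,0,0.009]
    - [0,0,0.011]
    - [0,0,0.012]
    - [0,0,0.014]
    - [0,0,0.015]
    - [0,0,0.017]
    - [0,0,0.018]
    - [0,0,0.02]
    - [0,0,0.02]
    - [0,0,0.02]
  yaw: [-0.011,-0.022,-0.033,-0.044,-0.055,-0.066,-0.077,-0.088,-0.099,-0.11,-0.121,-0.132,-0.143,-0.155,-0.159,-0.159]
  claw: [1,1,1,1,1,1,1,1,1,1,1,1,1,1,1,1]

```text
time_s: 13.23
tcp_pos: [0.5362, -0.053, 0.0835]
eef_rot: [179.9, 0.1, -122.0]
contact_force: [-6.9, 18.6, 6.5]
gripper_width: 0.0117
gripper_force: 39.9
```

Run:
```python
from h import *
c=[]
for n in('top','wrist'):
    im,d,T,K=cap(n,n+'_q')
    u,v=proj([.5575,-.22,.07],T,K); print(n,u,v)
    if n=='top':
        u,v=int(u),int(v); k=im[v-45:v+45,u-60:u+60]; k=cv2.resize(k,(390,292),interpolation=cv2.INTER_NEAREST)
    else: k=cv2.resize(im,(390,292))
    c.append(k)
cv2.imwrite('pics/m2.png',np.hstack(c))
s=status.get_state(); print(s['contact_force'],s['moment'])
```

```text
top 364.03432413691075 203.73196067356847
wrist 23.259050172581492 -27.294028008307595
[-6.6205 16.928   6.6381] [6.9435 2.6143 0.002 ]
```

View pics/m2.png

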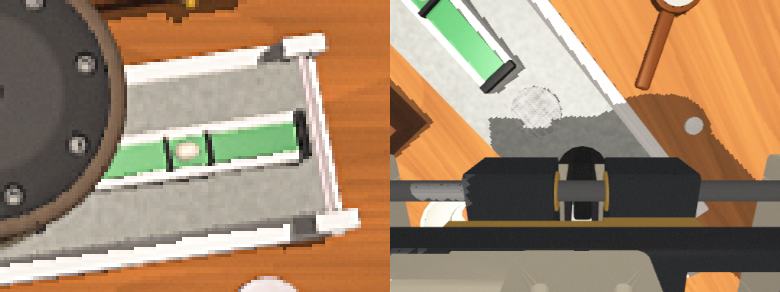

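The bubble sits at crop (188,151), between the lines at (168,153) and (209,149). I'll measure it finely.

Run:
```python
from h import *
im=cv2.imread('pics/top_q.png').astype(float)
# level axis through crop (130,160)->(290,137)
a=np.array([304+130/3.25,158+160/3.244]); b=np.array([304+290/3.25,158+137/3.244])
L=np.linalg.norm(b-a); t=np.arange(0,L,.5); e=(b-a)/L; n=np.array([-e[1],e[0]])
pts=a+t[:,None]*e
pr=sum(cv2.remap(im.astype(np.float32),(pts+n*k)[:,0].astype(np.float32)[:,None],(pts+n*k)[:,1].astype(np.float32)[:,None],cv2.INTER_LINEAR)[:,0] for k in(-1,0,1))/3
g=pr[:,1]; r=pr[:,2]
base=np.median(r); w=np.clip(r-base-30,0,None); bub=(w*t).sum()/w.sum()
dk=np.clip(np.median(g)*.8-g,0,None)
lines=[]
for lo,hi in((0,bub),(bub,bub+12)):
    m=(t>lo)&(t<hi); lines.append((dk*t)[m].sum()/dk[m].sum())
mm=26/(lines[1]-lines[0]); print(bub,lines,mm,'bubble mm',-(bub-np.mean(lines))*mm)
print(np.c_[t,g,r].astype(int)[::1][:70].tolist())
s=status.get_state(); print(s['time_s'],s['tcp_pos'],s['contact_force'])
```

```text
17.47947245355212 [np.float64(11.501424470962661), np.float64(24.24641561632491)] 2.0400171097381334 bubble mm 0.804679832681972
[[0, 207, 142], [0, 207, 142], [1, 207, 142], [1, 207, 142], [2, 207, 142], [2, 206, 142], [3, 206, 142], [3, 206, 142], [4, 207, 142], [4, 207, 142], [5, 207, 142], [5, 206, 141], [6, 205, 140], [6, 205, 140], [7, 205, 140], [7, 205, 141], [8, 206, 141], [8, 206, 142], [9, 208, 143], [9, 212, 146], [10, 214, 146], [10, 148, 105], [11, 69, 58], [11, 63, 58], [12, 91, 77], [12, 137, 103], [13, 178, 127], [13, 177, 145], [14, 174, 169], [14, 184, 194], [15, 199, 215], [15, 213, 229], [16, 225, 239], [16, 228, 242], [17, 227, 241], [17, 226, 240], [18, 225, 239], [18, 226, 237], [19, 225, 236], [19, 219, 230], [20, 211, 222], [20, 202, 196], [21, 192, 150], [21, 193, 131], [22, 204, 135], [22, 200, 131], [23, 171, 114], [23, 115, 82], [24, 56, 52], [24, 57, 58], [25, 116, 92], [25, 168, 119], [26, 193, 130], [26, 202, 134], [27, 200, 134], [27, 198, 133], [28, 198, 132], [28, 197, 130], [29, 196, 130], [29, 195, 130], [30, 194, 129], [30, 195, 129], [31, 195, 130], [31, 195, 130], [32, 194, 130], [32, 193, 130], [33, 194, 129], [33, 194, 129], [34, 193, 128], [34, 193, 127]]
13.3333 [ 0.5361 -0.053   0.0836] [-6.6205 16.928   6.6381]
```

The bubble is 0.8 mm off centre. The hand is down 15.7 mm in all, 9 mm of that for the shelf, so the knob is pressed about 6.7 mm with 6.6 N. I'll let it settle briefly, then check and hand in.

>>> step_arm:
  xyz:
    - [0,0,0]
    - [0,0,0]
    - [0,0,0]
    - [0,0,0]
    - [0,0,0]
    - [0,0,0]
  yaw: [0,0,0,0,0,0]
  claw: [1,1,1,1,1,1]

```text
time_s: 13.83
tcp_pos: [0.5361, -0.053, 0.0836]
eef_rot: [179.9, 0.1, -122.1]
contact_force: [-7.1, 17.6, 6.8]
gripper_width: 0.0119
gripper_force: 39.9
```

Run:
```python
from h import *
a=cv2.imread('pics/top_q.png').astype(int); b=cap('top','top_r')[0].astype(int)
print('level change',np.abs(a-b)[190:220,335:400].max())
print(status.get_state()['contact_force']); print(job.close_job())
```

```text
level change 42
[-6.4352 17.5489  7.0631]
the job is handed in; nothing more can be done
None
```

I turned the lock about 76° to the free stop and handed the job in with the knob held about 6.7 mm down; the bubble last measured 0.8 mm off centre. A final check 0.5 s later showed some pixel change around the level, which I did not re-measure, and the hand-in returned no verdict.

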